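# Prop the parts washer open

## Task

Open the red bench parts washer and leave it safely propped: raise its lid, swing the yellow-sleeved prop rod up, and let the lid down on it so that the rod's tip stands fully through the slot in the lid's side ear and the rod carries the lid. Do not let the lid slam, and leave the brake pad and the masking tape beside the washer where they lie.

Things in the scene. Friction and masses are not known exactly. Their poses are not given: they have to be found in the camera images.
- washer: The parts washer, fixed to the bench: red steel tub, low grey pump housing along its right side. Origin on the bench top, mid-way from front to back. x points from the front (drain cock, switch) to the back (hinge), y to its left, z up. 200 mm deep (x +-100). Tub: y -55 to +125 mm, rim 115 mm high, parts on a grid inside. Housing: y -140 to -55 mm, top 62 mm high. All points below turn with it.
- lid_hinge (a point): Point on the hinge line of the lid, at x +100, y +35, z 118 mm in the washer's frame; the line runs along the washer's y.
- lid (a joint): Angle of the lid, rad: 0 shut, grows as the front edge rises, stop at 1.42. A red plate 212 x 188 x 16 mm, 0.7 kg, reaching forward from the hinge. The hinge is a little stiff (0.33 N m): left above about 1.15 rad the lid stays up by itself; from less than about 1.0 rad it falls shut unless propped. Propped on the rod it stands at 0.87.
- lid_handle (a point): Middle of the lid's handle: round steel bar, diameter 10, 90 mm long, along the washer's y; 195 mm forward of the hinge line, 64 mm above it (lid shut), 48 mm above the plate. It turns with the lid. A tool pointing straight down can hold it all the way: the bar turns between the fingers. With the lid up the bar is behind the plate, 48 mm off it: open the fingers only a little there.
- lid_slot (a point): Centre of the holding slot, on the underside of the steel ear on the lid's right edge. Slot 24 mm along the lid, 14 mm wide, through a 4 mm plate 56 mm long that stands 73 mm out; 104 mm from the hinge line, level with it when shut, in the rod's plane. x points along the lid to the hinge, z out of the lid's top. While the lid is shut the ear lies over the rod.
- rod_pivot (a point): Pivot of the prop rod, on a clevis at the front of the pump housing: x -85, y -106, z 98 mm in the washer's frame, its axis along the washer's y.
- rod (a joint): Angle of the prop rod in rad: 0 lying level in its rest, pointing to the back; grows as it swings up and forward, to 1.6. The pivot is stiff (0.12 N m) and keeps the rod where it is left. At 0.70 rad the rod stands square to the propped lid and its tip faces the slot.
- rod_grip (a point): Middle of the rod's yellow plastic sleeve, 16 mm diameter, 60 mm long, on the rod's axis 80 mm from the pivot. 51 mm from the tub's wall and, at rest, 36 mm above the housing. The axes turn with the rod: x along it towards the tip.
- rod_tip (a point): End of the rod, 171 mm from the pivot: a steel tip of 8 mm diameter with a round end stands 16 mm out of a black collar of 24 mm diameter, which does not pass the slot and carries the lid.
- brake_pad: Brake pad, 44x120x16 mm, lying on the bench left of the washer; origin under its centre. Leave alone.
- tape_mask: Roll of masking tape, 103x101x25 mm, behind the washer; origin under its centre. Leave alone.

How it is judged:
By the outcome, as a careful person would: the job done as asked, in the order asked, and still so for the second after the job is handed in, with the robot touching nothing.
It also fails if it takes over 59 s, if anything falls off the work surface, if the arm or the gripper's body presses on something with over 40 N, if the wrist force passes 120 N, or if a joint passes its speed limit or range.

## Robot

A 7-joint arm with a two-finger parallel gripper is mounted at the origin on a cart in front of the work surface, level with it; the furniture and walls round the work are solid. World frame = base frame: x ahead of the robot, y to its left, z up, the work surface at z = 0. Lengths are in m, angles in rad, forces in N, time in s.
With the tool pointing down it reaches from about 0.425 to 0.975 m from the base axis. Payload 16.7 kg.
Tool frame: the origin (TCP) lies between the finger pads, 19 mm behind the fingertips; this is the grasp point; z points along the fingers, y is the line along which they close (so a half turn about z gives the same grasp; the last joint's range is limited). The gripper opens to 85 mm and grips with 20 to 120 N. Pads are 22 mm wide; open, the fingers measure 114 mm over their backs; the gripper's body (76 mm by 85 mm) begins 54 mm behind the grasp point. The pads swing forward as they close: fully open they stand 13 mm farther back than shut.
Start: joints at [-1.315, 0.426, 0.074, 1.606, -0.034, 1.111, -0.067], TCP at [0.266, 0.62, 0.25] pointing down, gripper open.
Joint ranges: [-2.85, 2.85], [-0.5, 2.14], [-1.23, 1.37], [0.21, 2.46], [-1.02, 4.16], [0.16, 2.05], [-2.73, 2.73]. Speed limits (rad/s): [1.89, 1.89, 2.39, 2.39, 3.01, 3.01, 3.01].

## Interface

Orientations are given as a 3x3 rotation matrix whose columns are the frame's x, y, z axes.
In Python, from workcell import arm gives the robot as it stands.
- The arm moves only by the shell command python3 jog.py 'ROWS' [FORCE]. ROWS is rows parted by semicolons, their numbers by spaces, 1 to 8 of them, each of 7 numbers: dx, dy, dz in m, then a rotation vector rx, ry, rz in rad, then the finger opening in m; each row is the pose to reach, as a shift and turn from the pose commanded when the command began, along the tool's axes at that moment; what a row does not reach only later rows make up. A row lasts 1/8 s, in which the tool goes at most 0.0625 m and 0.188 rad, less where a joint would pass 70% of its speed; a pose out of reach is approached as far as the arm can. The fingers move at their own pace and stop on an object; FORCE is the grip in N (left out, the last holds). Time passes only in rows, so rows that do not move let the fingers close. It prints the time, the measured TCP pose, the force, the opening and the grip force at its end.
- arm.get_obs(): the state, without advancing time (a new reading comes with each control period).
- arm.get_image(name): name is "scene" or "top" or "wrist"; returns a dict with "color" (420x560x3 uint8, red, green, blue), "camera_matrix" (3x3 intrinsics, pixels), "dist_coeffs" ([k1, k2, p1, p2, k3] as OpenCV has them; the pictures are not rectified), "xyz" and "attitude" of the camera in the world; the wrist camera has in their place "tool_from_camera" (4x4, takes a point from camera to tool coordinates, whose origin is the TCP and whose axes are the flange's). Camera axes: x right, y down, z forward; pixel columns grow to the right and rows downward; lengths in m; the calibration is good to about 2 mm. A picture is of the moment at which its call begins: read the wrist's pose just before it. There is no depth.
- arm.finish_job(): hands the job in; it is judged then, once.
The state is a dict: "time": time; "joint_positions": joint angles; "joint_vel": joint speeds; "joint_efforts": joint torques, N m; "tool_pos": TCP position; "tcp_rot": TCP orientation; "ft_force": force on the tool from outside, world axes, zero at the start; "ft_torque": the same for the moment, N m; "opening": finger opening in m; "gripper_force": force on a finger pad.
Only numpy, scipy, OpenCV 4.12 (cv2) and the standard library are available. Lean on these libraries where they do the work, as an engineer would, in place of code of your own. Each camera call takes 0.05 s, during which the arm holds its last target. There are 200 camera calls.

## Working session

There is one attempt and no reset: what is moved stays moved. The work goes in short steps, Python scripts to look and compute and a shell command to move; the robot and the scene stay as the last step left them, time stands still between calls to the robot, and variables do not carry over. Pictures are saved under pics/ and viewed, at most 12 in all, crops included, and the job is handed in when it is done.

```bash
ls; mkdir -p pics
python3 - <<'E'
from workcell import arm
import cv2,numpy as np
o=arm.get_obs();print(o['time'],o['tool_pos'],o['tcp_rot'],o['opening'])
ims=[]
for n in ["scene","top"]:
    d=arm.get_image(n);cv2.imwrite(f'pics/{n}0.png',d['color'][:,:,::-1]);print(n,d['camera_matrix'],d['dist_coeffs'],d['xyz'],d['attitude'])
E
```

```text
jog.py
pics
workcell.py
0.0 [0.26571764 0.6200749  0.24929064] [[-9.19173329e-01  3.93853034e-01 -4.23358163e-04]
 [ 3.93853244e-01  9.19172447e-01 -1.27864186e-03]
 [-1.14457816e-04 -1.34203448e-03 -9.99999093e-01]] 0.08564805050446306
scene [[440.29042977   0.         276.02253169]
 [  0.         440.29042977 209.73374294]
 [  0.           0.           1.        ]] [0.03908613 0.         0.         0.         0.        ] [0.09027803 0.12393595 0.75669462] [[-0.65669026 -0.5418956   0.52450649]
 [-0.7541157   0.47940333 -0.44886742]
 [-0.00821088 -0.69030544 -0.72347148]]
top [[395.94218903   0.         276.74158186]
 [  0.         395.94218903 210.61106284]
 [  0.           0.           1.        ]] [-0.11684763  0.          0.          0.          0.        ] [ 0.47949906 -0.23842874  1.08085966] [[-0.02601835 -0.99692087  0.07397182]
 [-0.99946483  0.02447428 -0.02170418]
 [ 0.01982694 -0.07449694 -0.99702412]]
```

View pics/top0.png

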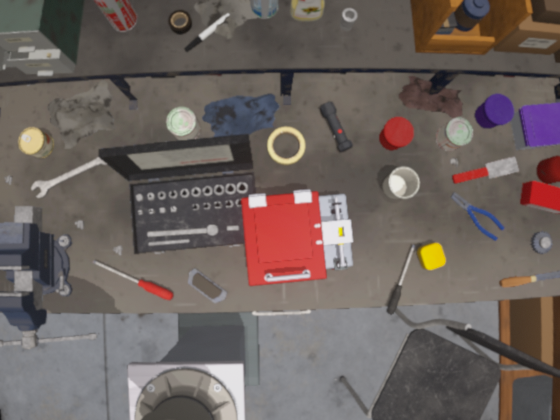

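View pics/scene0.png

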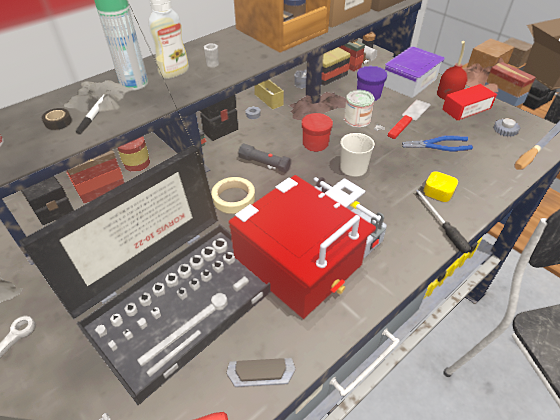

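The top view shows the washer lid (red) at about x 243-326, y 193-285, with its front and handle (265-310, 277) towards the robot. The ear with the yellow sleeve under it is at about (338,232), and the tape roll is at (286,145). The brake pad is at (207,284), and the scene view agrees. Next I measure.

```bash
cat > h.py <<'E'
import cv2,numpy as np
from workcell import arm
def ray(d,px):
    p=cv2.undistortPoints(np.float64(px).reshape(-1,1,2),d['camera_matrix'],np.array(d['dist_coeffs'])).reshape(-1,2)
    R=np.array(d['attitude']);v=np.c_[p,np.ones(len(p))]@R.T
    return np.array(d['xyz']),v
def onplane(d,px,z):
    c,v=ray(d,px);return c+v*((z-c[2])/v[:,2])[:,None]
def proj(d,P):
    R=np.array(d['attitude']);t=-R.T@np.array(d['xyz'])
    return cv2.projectPoints(np.float64(P).reshape(-1,3),cv2.Rodrigues(R.T)[0],t,d['camera_matrix'],np.array(d['dist_coeffs']))[0].reshape(-1,2)
E
python3 - <<'E'
from h import *
d=arm.get_image('top');im=d['color']
hsv=cv2.cvtColor(im,cv2.COLOR_RGB2HSV)
m=(((hsv[...,0]<8)|(hsv[...,0]>172))&(hsv[...,1]>150)&(hsv[...,2]>90)).astype(np.uint8)
n,l,s,c=cv2.connectedComponentsWithStats(m)
i=l[240,285];mm=(l==i).astype(np.uint8)
cs,_=cv2.findContours(mm,cv2.RETR_EXTERNAL,cv2.CHAIN_APPROX_NONE)
c=max(cs,key=cv2.contourArea).reshape(-1,2)
P=onplane(d,c,0.134)[:,:2]
r=cv2.minAreaRect((P*1000).astype(np.float32));print(r,cv2.boxPoints(r))
big=cv2.resize(im[170:300,225:365],None,fx=4,fy=4,interpolation=cv2.INTER_CUBIC)
s=arm.get_image('scene');b2=cv2.resize(s['color'][160:320,220:400],None,fx=3,fy=3,interpolation=cv2.INTER_CUBIC)
cv2.imwrite('pics/b1.png',big[:,:,::-1]);cv2.imwrite('pics/b2.png',b2[:,:,::-1])
E
```

```text
((484.812744140625, -272.9751892089844), (210.3123321533203, 186.86927795410156), 3.8536922931671143) [[ 373.61472 -186.81924]
 [ 386.17398 -373.266  ]
 [ 596.01074 -359.13113]
 [ 583.45154 -172.68439]]
```

View pics/b1.png

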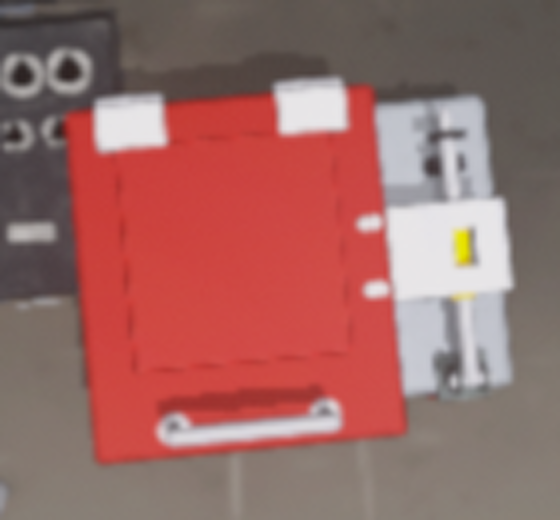

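View pics/b2.png

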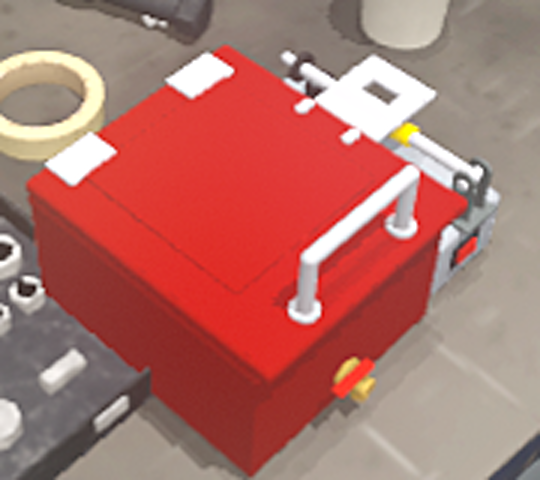

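The views show the lid's outline, the handle bar (centre at about (288,277) in the top image) and the slot (centre at about (341,232)). I check these against the model.

```bash
cat >> h.py <<'E'
yaw=np.radians(3.854);ex=np.array([np.cos(yaw),np.sin(yaw)]);ey=np.array([-ex[1],ex[0]])
H=np.array([.5897,-.2659])+.0005*ex # back edge mid at y=+35 => hinge pt
O=H-.1*ex-.035*ey
def W(x,y,z): return np.r_[O+ex*x+ey*y,z]
def w2l(p): q=np.asarray(p)[:2]-O; return np.array([q@ex,q@ey,p[2]])
E
python3 - <<'E'
from h import *
t=arm.get_image('top');s=arm.get_image('scene')
for nm,px,z in[('handle',(287.6,276.6),.182),('handL',(266.3,278.7),.182),('handR',(309.6,275.0),.182),('slot',(340.8,231.5),.118)]:
    print(nm,w2l(onplane(t,[px],z)[0]))
print('handle scene',w2l(onplane(s,[(220+359/3-.3,160+215/3-.3)],.182)[0]))
print('slot scene',w2l(onplane(s,[(220+380/3-.3,160+92/3-.3)],.118)[0]))
for n,p in[('handle',(-.095,.035,.182)),('slot',(-.004,-.106,.118))]: print(n,W(*p),proj(t,W(*p)),proj(s,W(*p)))
# tub left edge etc
print('O',O)
E
```

```text
handle [-0.09437597  0.03531179  0.182     ]
handL [-0.09451115  0.08360232  0.182     ]
handR [-0.09562231 -0.01461293  0.182     ]
slot [-0.00411091 -0.1071608   0.118     ]
handle scene [-0.09474553  0.03351637  0.182     ]
slot scene [-0.00209912 -0.11156098  0.118     ]
handle [ 0.39563985 -0.27897318  0.182     ] [[287.76335431 276.86266735]] [[338.92946756 231.91064809]]
slot [ 0.49591127 -0.41353782  0.118     ] [[340.32770798 231.49981261]] [[345.3926961  192.13301188]]
O [ 0.49277751 -0.30750867]
```

```bash
cat >> h.py <<'E'
from scipy.spatial.transform import Rotation as Ro
def go(P,sgn=1,axis='x'):
    o=arm.get_obs();R=np.array(o['tcp_rot']);P=np.asarray(P)
    y=sgn*np.r_[ex if axis=='x' else ey,0];z=np.array([0,0,-1.]);T=np.c_[np.cross(y,z),y,z]
    print('t',round(o['time'],2),'tcp',np.round(o['tool_pos'],4),'loc',np.round(w2l(o['tool_pos']),4))
    print('shift',np.round(R.T@(P-o['tool_pos']),4),'rot',np.round(Ro.from_matrix(R.T@T).as_rotvec(),4))
E
python3 -c "
from h import *
go((.5,.2,.33));go(W(-.095,.035,.30))"; python3 jog.py
r='unused'; python3 jog.py '-0.06 0 -0.06 0 0 0 0.06; -0.38 -0.294 -0.08 0 0 0.6 0.06; -0.38 -0.294 -0.08 0 0 0.6 0.06; -0.38 -0.294 -0.08 0 0 0.6 0.06; -0.38 -0.294 -0.08 0 0 0.6 0.06; -0.38 -0.294 -0.08 0 0 0.6 0.06; -0.38 -0.294 -0.08 0 0 0.6 0.06; -0.38 -0.294 -0.08 0 0 0.6 0.06'; python3 -c "
from h import *
go(W(-.095,.035,.28));print(arm.get_obs()['joint_positions'])"
```

```text
time: 1.3
tool_pos: [0.4954, 0.2078, 0.3296]
tcp_rot: [[-0.536, 0.844, 0.0], [0.844, 0.536, 0.001], [0.0, 0.001, -1.0]]
ft_force: [1.2, 0.8, -0.5]
opening: 0.0596
gripper_force: 0.0
t 1.3 tcp [0.4954 0.2078 0.3296] loc [0.0373 0.514  0.3296]
shift [-0.3573 -0.3454  0.0493] rot [ 5.000e-04 -4.000e-04  4.989e-01]
[-0.88184504  0.13167862  0.40814005  1.83470896 -0.05662722  1.18586729
  0.11050929]
```

```bash
python3 jog.py '-0.357 -0.345 0.0 0 0 0.499 0.04; -0.357 -0.345 0.0 0 0 0.499 0.04; -0.357 -0.345 0.0 0 0 0.499 0.04; -0.357 -0.345 0.0 0 0 0.499 0.04; -0.357 -0.345 0.0 0 0 0.499 0.04; -0.357 -0.345 0.0 0 0 0.499 0.04; -0.357 -0.345 0.0 0 0 0.499 0.04; -0.357 -0.345 0.03 0 0 0.499 0.04'; python3 -c "
from h import *
go(W(-.095,.035,.182));print(arm.get_obs()['joint_positions'])"
```

```text
time: 2.3
tool_pos: [0.3958, -0.2759, 0.3022]
tcp_rot: [[-0.067, 0.998, 0.005], [0.998, 0.067, 0.0], [-0.0, 0.005, -1.0]]
ft_force: [2.1, 1.0, -0.9]
opening: 0.0401
gripper_force: 0.0
t 2.3 tcp [ 0.3958 -0.2759  0.3022] loc [-0.0946  0.0381  0.3022]
shift [-0.0031 -0.001   0.1201] rot [ 0.0051  0.0001 -0.0002]
[-0.46520848  0.04122569  0.99355253  2.00210793 -0.04159745  1.1129946
  0.61322495]
```

```bash
python3 jog.py '-0.003 -0.001 0.05 0 0 0 0.04; -0.003 -0.001 0.1 0 0 0 0.04; -0.003 -0.001 0.12 0 0 0 0.04; -0.003 -0.001 0.12 0 0 0 0.04; -0.003 -0.001 0.12 0 0 0 0.0; -0.003 -0.001 0.12 0 0 0 0.0; -0.003 -0.001 0.12 0 0 0 0.0; -0.003 -0.001 0.12 0 0 0 0.0' 40; python3 -c "
from h import *
go(W(-.095,.035,.182))
import math
p0=w2l(arm.get_obs()['tool_pos'])
for q in np.arange(.1,1.31,.1):
  a=math.atan2(64,195)+q;x=.1-.2052*math.cos(a);z=.118+.2052*math.sin(a)
  print(round(q,2),round(x+.095,4),round(z-.182,4))
print(arm.get_obs()['joint_positions'])"
```

```text
time: 3.3
tool_pos: [0.397, -0.2766, 0.1822]
tcp_rot: [[-0.068, 0.998, 0.004], [0.998, 0.068, -0.001], [-0.001, 0.004, -1.0]]
ft_force: [8.2, -1.3, -4.0]
opening: 0.0086
gripper_force: 39.0
t 3.3 tcp [ 0.397  -0.2766  0.1822] loc [-0.0935  0.0373  0.1822]
shift [-0.0023 -0.0015  0.0002] rot [0.0042 0.0012 0.0009]
0.1 0.0074 0.0191
0.2 0.0166 0.0374
0.3 0.0277 0.0547
0.4 0.0403 0.0709
0.5 0.0546 0.0856
0.6 0.0702 0.0989
0.7 0.0871 0.1105
0.8 0.1051 0.1204
0.9 0.1239 0.1285
1.0 0.1435 0.1346
1.1 0.1636 0.1388
1.2 0.184 0.1409
1.3 0.2045 0.141
[-0.31912483  0.28193467  0.94091635  2.1341916  -0.30407942  0.85754939
  0.87219119]
```

```bash
python3 jog.py '0 0.007 -0.019 0 0 0 0; 0 0.016 -0.037 0 0 0 0; 0 0.027 -0.055 0 0 0 0; 0 0.040 -0.071 0 0 0 0; 0 0.054 -0.086 0 0 0 0; 0 0.070 -0.099 0 0 0 0; 0 0.070 -0.099 0 0 0 0' ; python3 -c "
from h import *
go(W(.1-.2052*np.cos(.318+1.0),.037,.118+.2052*np.sin(.318+1.0)))
go(W(.1-.2052*np.cos(.318+1.28),.037,.118+.2052*np.sin(.318+1.28)))
print(arm.get_obs()['joint_positions'])"
```

```text
time: 4.18
tool_pos: [0.4646, -0.2721, 0.2817]
tcp_rot: [[-0.067, 0.998, -0.0], [0.998, 0.067, 0.0], [0.0, -0.0, -1.0]]
ft_force: [-12.8, 2.3, 11.9]
opening: 0.0087
gripper_force: 41.3
t 4.17 tcp [ 0.4646 -0.2721  0.2817] loc [-0.0257  0.0372  0.2817]
shift [-0.0002  0.0744 -0.035 ] rot [-0.0001 -0.0005 -0.0002]
t 4.17 tcp [ 0.4646 -0.2721  0.2817] loc [-0.0257  0.0372  0.2817]
shift [-0.0002  0.1313 -0.0415] rot [-0.0001 -0.0005 -0.0002]
[-0.4085981   0.25349451  0.98155939  1.91433261 -0.23696347  1.0962931
  0.73494665]
```

```bash
python3 jog.py '0 0.017 -0.012 0 0 0 0; 0 0.035 -0.022 0 0 0 0; 0 0.054 -0.030 0 0 0 0; 0 0.073 -0.036 0 0 0 0; 0 0.093 -0.040 0 0 0 0; 0 0.114 -0.042 0 0 0 0; 0 0.130 -0.042 0 0 0 0; 0 0.130 -0.042 0 0 0 0' ; python3 jog.py '0 0 0 0 0 0 0; 0 0 0 0 0 0 0'; python3 -c "
from h import *
go(W(.1-.2052*np.cos(.318+1.28),.037,.118+.2052*np.sin(.318+1.28)))
print(arm.get_obs()['joint_positions'])"
```

```text
time: 5.18
tool_pos: [0.596, -0.2633, 0.3238]
tcp_rot: [[-0.068, 0.998, 0.003], [0.998, 0.068, -0.002], [-0.002, 0.003, -1.0]]
ft_force: [-0.1, -0.7, 6.8]
opening: 0.0085
gripper_force: 42.8
time: 5.42
tool_pos: [0.5951, -0.2634, 0.3239]
tcp_rot: [[-0.067, 0.998, 0.003], [0.998, 0.067, -0.001], [-0.001, 0.003, -1.0]]
ft_force: [1.0, -1.4, 5.9]
opening: 0.0086
gripper_force: 42.7
t 5.42 tcp [ 0.5951 -0.2634  0.3239] loc [0.105  0.0372 0.3239]
shift [-0.0002  0.0005  0.0007] rot [0.0029 0.0012 0.    ]
[-0.32552915  0.44957189  0.90911999  1.61415119 -0.36945596  1.25710073
  0.7173973 ]
```

```bash
python3 jog.py '0 0 0 0 0 0 0.024; 0 0 0 0 0 0 0.024; 0 0 -0.03 0 0 0 0.024; 0 0 -0.06 0 0 0 0.024; 0 0 -0.12 0 0 0 0.024; 0 0 -0.12 0 0 0 0.024'
cat >> h.py <<'E'
def go2(P,t,back=0.,sgn=1):
    o=arm.get_obs();R=np.array(o['tcp_rot']);y=sgn*np.r_[ey,0];z=np.sin(t)*np.r_[ex,0]+np.array([0,0,-np.cos(t)])
    T=np.c_[np.cross(y,z),y,z];P=np.asarray(P)-back*z
    print('t',round(o['time'],2),'loc',np.round(w2l(o['tool_pos']),4))
    print('shift',np.round(R.T@(P-o['tool_pos']),4),'rot',np.round(Ro.from_matrix(R.T@T).as_rotvec(),4))
E
python3 - <<'E'
from h import *
go2(W(-.06,-.106,.40),.35)
d=arm.get_image('scene');cv2.imwrite('pics/s1.png',d['color'][:,:,::-1])
print(arm.get_obs()['joint_positions'])
E
```

```text
time: 6.18
tool_pos: [0.5951, -0.2642, 0.4462]
tcp_rot: [[-0.067, 0.998, 0.005], [0.998, 0.067, -0.002], [-0.002, 0.005, -1.0]]
ft_force: [-0.5, 0.6, -0.5]
opening: 0.0239
gripper_force: 0.0
t 6.17 loc [0.105  0.0363 0.4462]
shift [-0.1423 -0.1652  0.0457] rot [-0.2723 -0.2686 -1.554 ]
[-0.34127936  0.38839718  0.95125778  1.4305599  -0.31569055  1.4795581
  0.66869254]
```

View pics/s1.png

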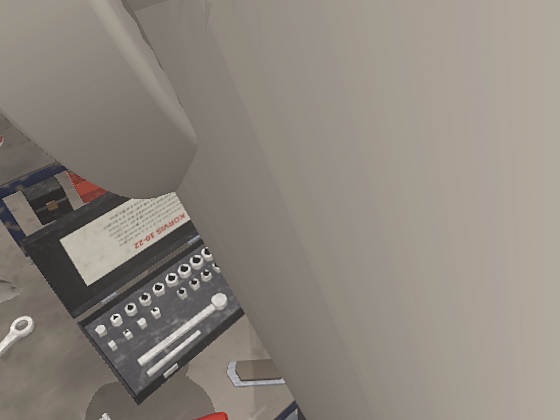

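The arm blocks the scene camera, so this view shows nothing of the lid. I carry on to the rod.

```bash
python3 jog.py '-0.05 -0.055 0.0 0 0 -0.17 0.04; -0.09 -0.11 0.0 -0.05 -0.05 -0.34 0.04; -0.142 -0.165 0.0 -0.1 -0.1 -0.5 0.04; -0.142 -0.165 0.046 -0.272 -0.269 -1.554 0.04; -0.142 -0.165 0.046 -0.272 -0.269 -1.554 0.04; -0.142 -0.165 0.046 -0.272 -0.269 -1.554 0.04; -0.142 -0.165 0.046 -0.272 -0.269 -1.554 0.04; -0.142 -0.165 0.046 -0.272 -0.269 -1.554 0.04'; python3 jog.py '0 0 0 -0.1 0 -0.3 0.04'
python3 - <<'E'
from h import *
go2(W(-.005,-.106,.098),.35,.1)
print(arm.get_obs()['joint_positions'])
E
```

```text
time: 7.22
tool_pos: [0.4391, -0.4152, 0.395]
tcp_rot: [[-0.946, 0.07, 0.316], [0.074, 0.997, 0.001], [-0.315, 0.025, -0.949]]
ft_force: [0.3, 0.4, -0.1]
opening: 0.04
gripper_force: 0.0
time: 7.35
tool_pos: [0.4389, -0.4149, 0.3953]
tcp_rot: [[-0.942, -0.117, 0.315], [-0.103, 0.993, 0.061], [-0.32, 0.025, -0.947]]
ft_force: [-0.4, 0.8, 0.1]
opening: 0.0401
gripper_force: 0.0
t 7.35 loc [-0.061  -0.1035  0.3953]
shift [ 0.0447 -0.0087  0.1994] rot [ 0.0406 -0.0245  0.0388]
[ 0.09137746  0.14600969  0.80176492  1.75194447 -0.4285961   1.15918003
  2.71177435]
```

```bash
python3 jog.py '0 0 0 0 0 0.19 0.04; 0 0 0 0 0 0.38 0.04; 0 0 0 0 0 0.57 0.04; 0 0 0 0 0 0.76 0.04; 0 0 0 0 0 0.95 0.04; 0 0 0 0 0 1.14 0.04; 0 0 0 0 0 1.33 0.04; 0 0 0 0 0 1.5 0.04'
python3 - <<'E'
from h import *
go2(W(-.005,-.106,.098),.35,.1,-1)
print(arm.get_obs()['joint_positions'])
E
```

```text
time: 8.35
tool_pos: [0.4392, -0.4152, 0.3949]
tcp_rot: [[-0.171, 0.934, 0.314], [0.985, 0.161, 0.06], [0.005, 0.319, -0.948]]
ft_force: [0.6, 0.6, -0.3]
opening: 0.0402
gripper_force: 0.0
t 8.35 loc [-0.0607 -0.1039  0.3949]
shift [-0.0054 -0.0448  0.199 ] rot [-0.0517 -0.0115  1.6678]
[-0.07796801  0.18014485  1.01664415  1.75757476 -0.48212243  1.17821354
  1.25433019]
```

```bash
python3 jog.py '-0.005 -0.045 0.03 -0.01 0 0.19 0.04; -0.005 -0.045 0.06 -0.01 0 0.38 0.04; -0.005 -0.045 0.08 -0.02 0 0.57 0.04; -0.005 -0.045 0.1 -0.02 0 0.76 0.04; -0.005 -0.045 0.1 -0.03 0 0.95 0.04; -0.005 -0.045 0.1 -0.03 0 1.14 0.04; -0.005 -0.045 0.1 -0.04 -0.01 1.33 0.04; -0.005 -0.045 0.1 -0.052 -0.011 1.52 0.04'; python3 jog.py '0 0 0 0 0 0.15 0.04'
python3 - <<'E'
from h import *
d=arm.get_image('top');cv2.imwrite('pics/t1.png',cv2.resize(d['color'][150:320,200:430],None,fx=3,fy=3)[:,:,::-1])
go2(W(-.005,-.106,.098),.35,0,-1)
print(arm.get_obs()['joint_positions'])
E
```

```text
time: 9.35
tool_pos: [0.4295, -0.4217, 0.2859]
tcp_rot: [[0.911, 0.225, 0.346], [0.23, -0.973, 0.026], [0.342, 0.056, -0.938]]
ft_force: [0.4, 0.5, 0.4]
opening: 0.0398
gripper_force: 0.0
time: 9.48
tool_pos: [0.4295, -0.4216, 0.2857]
tcp_rot: [[0.934, 0.087, 0.345], [0.083, -0.996, 0.026], [0.346, 0.004, -0.938]]
ft_force: [-0.4, 0.5, 0.1]
opening: 0.0405
gripper_force: 0.0
t 9.53 loc [-0.0706 -0.1095  0.2857]
shift [-0.0033 -0.003   0.1988] rot [-0.0028 -0.0034  0.0127]
[-1.82186847e-01  4.34794175e-01  1.30401379e+00  1.94490929e+00
 -8.62589599e-01  1.08755529e+00  1.35001634e-03]
```

View pics/t1.png

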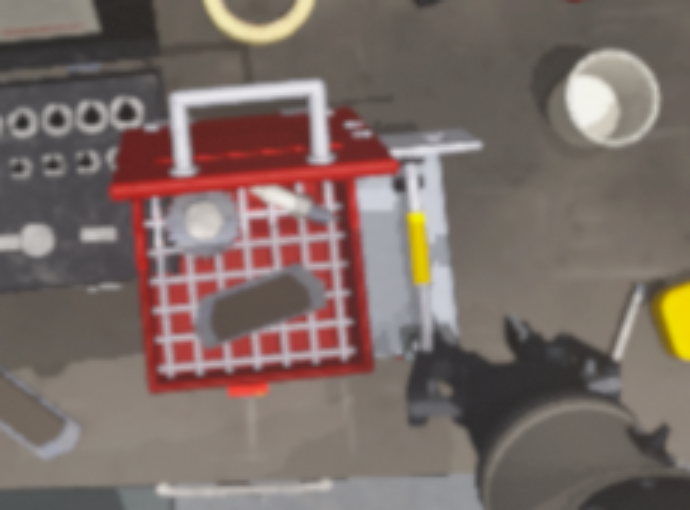

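The lid stands up on its own (bottom edge about y 190 in the crop), the rod is in its rest with the yellow sleeve at crop (419,248), and the gripper is in front of it. Descending along the tool axis.

```bash
python3 -c "
from h import *
d=arm.get_image('top');print(proj(d,W(-.005,-.106,.098)),w2l(onplane(d,[(339.3,232.3)],.1)[0]))"; python3 jog.py '-0.003 -0.003 0.05 -0.003 -0.003 0.013 0.04; -0.003 -0.003 0.1 -0.003 -0.003 0.013 0.04; -0.003 -0.003 0.14 -0.003 -0.003 0.013 0.04; -0.003 -0.003 0.14 -0.003 -0.003 0.013 0.04' 30;  python3 - <<'E'
from h import *
go2(W(-.005,-.106,.098),.35,0,-1)
print(arm.get_obs()['joint_positions'])
E
```

```text
[[338.93053921 232.07573   ]] [-0.00565062 -0.10650925  0.1       ]
time: 10.07
tool_pos: [0.4752, -0.4142, 0.1521]
tcp_rot: [[0.936, 0.083, 0.342], [0.079, -0.997, 0.026], [0.343, 0.003, -0.939]]
ft_force: [-0.8, -1.0, 0.9]
opening: 0.0401
gripper_force: 0.0
t 10.07 loc [-0.0247 -0.1052  0.1521]
shift [-0.      0.0009  0.0575] rot [-0.0031 -0.0001  0.0162]
[ 0.07002976  0.52604197  0.88286043  2.00971092 -1.01002972  0.8263281
  0.08550726]
```

```bash
python3 jog.py '0 0.001 0.03 0 0 0.016 0.04; 0 0.001 0.057 0 0 0.016 0.04; 0 0.001 0.057 0 0 0.016 0.04';  python3 - <<'E'
from h import *
go2(W(-.005,-.106,.098),.35,0,-1)
print(arm.get_obs()['joint_positions'])
E
```

```text
time: 10.45
tool_pos: [0.494, -0.4164, 0.101]
tcp_rot: [[0.937, 0.064, 0.343], [0.061, -0.998, 0.022], [0.344, 0.0, -0.939]]
ft_force: [-0.2, -0.1, 1.0]
opening: 0.0404
gripper_force: 0.0
t 10.45 loc [-0.0061 -0.1087  0.101 ]
shift [-0.     -0.0027  0.0032] rot [ 0.001  -0.0012 -0.0026]
[ 0.23791319  0.55031299  0.62945848  2.00153291 -1.01121196  0.68576636
  0.06115313]
```

```bash
python3 jog.py '0 -0.0025 0.003 0 0 0 0.04; 0 -0.0025 0.003 0 0 0 0.0; 0 -0.0025 0.003 0 0 0 0.0; 0 -0.0025 0.003 0 0 0 0.0; 0 -0.0025 0.003 0 0 0 0.0' 30;  python3 - <<'E'
from h import *
go2(W(-.005,-.106,.098),.35,0,-1)
o=arm.get_obs();R=np.array(o['tcp_rot']);p=w2l(o['tool_pos']);r=np.hypot(p[0]+.085,p[2]-.098);print('r',r,o['ft_force'])
for q in np.arange(.1,.75,.1):
  L=.080; print(round(q,1),np.round(R.T@(W(-.085+L*np.cos(q),-.106,.098+L*np.sin(q))-W(-.085+L,-.106,.098)),4))
q=.7;print(np.round(R.T@(W(-.085+L*np.cos(q),-.106,.098+L*np.sin(q))-W(-.085+L,-.106,.098)),4))
E
```

```text
time: 11.08
tool_pos: [0.4958, -0.4145, 0.0989]
tcp_rot: [[0.937, 0.063, 0.345], [0.06, -0.998, 0.02], [0.345, 0.002, -0.939]]
ft_force: [0.2, -4.8, 1.7]
opening: 0.0145
gripper_force: 30.5
t 11.07 loc [-0.0042 -0.107   0.0989]
shift [-0.0011 -0.001   0.0006] rot [ 0.0036 -0.0023 -0.0033]
r 0.08080232673465562 [ 0.17434896 -4.75678355  1.66039382]
0.1 [ 0.0024  0.     -0.0076]
0.2 [ 0.004   0.     -0.0155]
0.3 [ 0.0048  0.0001 -0.0234]
0.4 [ 0.0048  0.0001 -0.0314]
0.5 [ 0.004   0.0001 -0.0394]
0.6 [ 0.0025  0.0002 -0.0472]
0.7 [ 0.0001  0.0002 -0.0549]
[ 0.0001  0.0002 -0.0549]
```

```bash
python3 jog.py '0.0024 0 -0.0076 0 0 0 0; 0.004 0 -0.0155 0 0 0 0; 0.0048 0 -0.0234 0 0 0 0; 0.0048 0 -0.0314 0 0 0 0; 0.004 0 -0.0394 0 0 0 0; 0.0025 0 -0.0472 0 0 0 0; 0 0 -0.0549 0 0 0 0; 0 0 -0.0549 0 0 0 0';  python3 - <<'E'
from h import *
o=arm.get_obs();p=w2l(o['tool_pos']);print(p,np.arctan2(p[2]-.098,p[0]+.085),np.hypot(p[0]+.085,p[2]-.098),o['ft_force'],o['joint_positions'])
d=arm.get_image('wrist');cv2.imwrite('pics/w1.png',d['color'][:,:,::-1])
E
```

```text
time: 12.08
tool_pos: [0.4763, -0.4158, 0.1505]
tcp_rot: [[0.937, 0.062, 0.344], [0.059, -0.998, 0.019], [0.345, 0.002, -0.939]]
ft_force: [-0.7, -7.7, -1.9]
opening: 0.0148
gripper_force: 29.8
[-0.02368502 -0.10696895  0.15051136] 0.7082092852597225 0.08072774611601133 [-0.74346529 -7.68177053 -1.94889173] [ 0.19313481  0.46248496  0.70020792  2.0054515  -0.90035849  0.7390231
 -0.02553933]
```

View pics/w1.png

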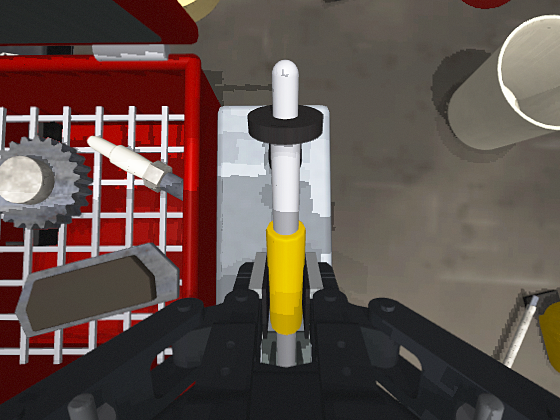

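The rod stands up with its tip at (285,70) and the collar at (285,125); the sleeve is between the fingers at (287,280). I release, back off and check the rod's angle.

```bash
python3 jog.py '0 0 0 0 0 0 0.035; 0 0 0 0 0 0 0.035; 0 0 -0.03 0 0 0 0.035; 0 0 -0.09 0 0 0 0.035; 0 0 -0.15 0 0 0 0.035; 0 0 -0.15 0 0 0 0.035; 0 0 -0.15 0 0 0 0.035';  python3 - <<'E'
from h import *
for q in (.65,.7,.75):
  print(q)
  for n in('top','scene'):
    d=arm.get_image(n);print(n,proj(d,[W(-.085+L*np.cos(q),-.106,.098+L*np.sin(q)) for L in(.08,.171)]).round(1).tolist())
    if q==.7: cv2.imwrite(f'pics/{n}2.png',d['color'][:,:,::-1])
t=cv2.imread('pics/top2.png')[170:300,280:400];s=cv2.imread('pics/scene2.png')[130:290,240:400]
cv2.imwrite('pics/c2.png',np.hstack([cv2.resize(t,(372,403),interpolation=2),cv2.resize(s,(403,403),interpolation=2)]))
o=arm.get_obs();print(o['time'],w2l(o['tool_pos']),o['joint_positions'])
E
```

```text
time: 13.0
tool_pos: [0.4257, -0.4171, 0.2903]
tcp_rot: [[0.937, 0.065, 0.344], [0.061, -0.998, 0.023], [0.345, -0.001, -0.939]]
ft_force: [0.1, 0.4, -0.7]
opening: 0.035
gripper_force: 0.0
0.65
top [[343.2, 238.5], [344.5, 206.2]]
scene [[353.6, 186.2], [328.2, 148.7]]
0.7
top [[343.6, 239.6], [345.3, 208.3]]
scene [[354.8, 185.6], [330.6, 147.2]]
0.75
top [[343.9, 240.7], [346.1, 210.6]]
scene [[356.1, 185.2], [333.0, 145.9]]
13.3 [-0.07476251 -0.10529799  0.28950919] [ 0.04746957  0.22441227  0.89651026  1.94521199 -0.58912692  0.93517904
 -0.26457357]
```

View pics/c2.png

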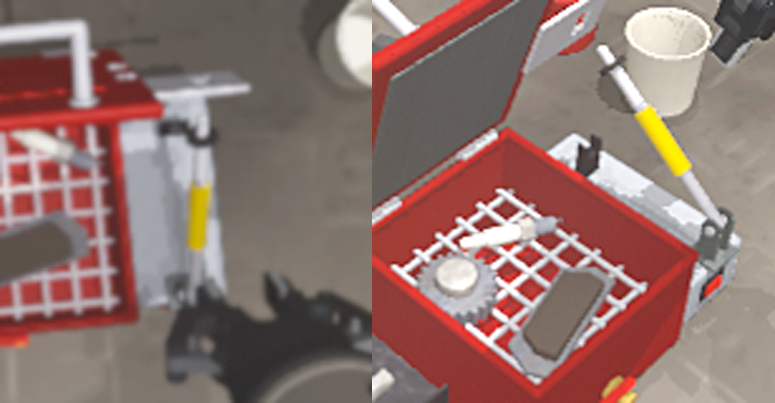

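In the scene view the tip is at about (331,149) and the sleeve at (355.5,185.6), matching 0.70 rad. The lid still stands open. Now back to the handle.

```bash
python3 -c "
from h import *
go(W(-.075,-.105,.45));go(W(.105,.036,.44))"
```

```text
t 13.3 tcp [ 0.4253 -0.4176  0.2895] loc [-0.0748 -0.1053  0.2895]
shift [ 0.0549 -0.0004 -0.1508] rot [ 0.275  -0.275  -1.5568]
t 13.3 tcp [ 0.4253 -0.4176  0.2895] loc [-0.0748 -0.1053  0.2895]
shift [ 0.22   -0.142  -0.0797] rot [ 0.275  -0.275  -1.5568]
```

```bash
python3 jog.py '0.02 0 -0.05 0 0 -0.1 0.024; 0.04 0 -0.11 0.03 -0.03 -0.28 0.024; 0.055 0 -0.15 0.06 -0.06 -0.46 0.024; 0.055 0 -0.15 0.1 -0.1 -0.64 0.024; 0.1 -0.03 -0.13 0.275 -0.275 -1.557 0.024; 0.14 -0.07 -0.115 0.275 -0.275 -1.557 0.024; 0.18 -0.11 -0.1 0.275 -0.275 -1.557 0.024; 0.22 -0.142 -0.08 0.275 -0.275 -1.557 0.024'; python3 -c "
from h import *
go(W(.105,.036,.44));print(arm.get_obs()['joint_positions'])"
```

```text
time: 14.3
tool_pos: [0.5963, -0.263, 0.4411]
tcp_rot: [[0.119, 0.992, 0.04], [0.992, -0.121, 0.032], [0.036, 0.036, -0.999]]
ft_force: [0.7, -1.4, 0.7]
opening: 0.0239
gripper_force: 0.0
t 14.3 tcp [ 0.5963 -0.263   0.4411] loc [0.1063 0.0374 0.4411]
shift [-0.0017 -0.001   0.001 ] rot [ 0.0388 -0.0331 -0.1876]
[-0.15183387  0.31263532  0.6650244   1.4391713  -0.23996605  1.43671757
  0.39711958]
```

Straighten, then take a look from above at the handle's position.

```bash
python3 jog.py '-0.002 -0.001 0 0.039 -0.033 -0.188 0.024; -0.002 -0.001 0 0.039 -0.033 -0.188 0.024'
python3 - <<'E'
from h import *
go(W(.105,.036,.324))
d=arm.get_image('wrist');o=arm.get_obs();cv2.imwrite('pics/w2.png',d['color'][:,:,::-1])
M=np.linalg.inv(d['tool_from_camera'])
R=np.array(o['tcp_rot'])
for y in(-.01,.035,.08):
  pt=R.T@(W(.105,y,.323)-o['tool_pos']);c=M[:3,:3]@pt+M[:3,3]
  print(cv2.projectPoints(c.reshape(1,3),np.zeros(3),np.zeros(3),d['camera_matrix'],np.array(d['dist_coeffs']))[0].ravel())
E
```

```text
time: 14.55
tool_pos: [0.5943, -0.2659, 0.4401]
tcp_rot: [[-0.062, 0.998, -0.001], [0.998, 0.062, 0.001], [0.001, -0.001, -1.0]]
ft_force: [-0.2, -0.5, 0.1]
opening: 0.0239
gripper_force: 0.0
t 14.55 tcp [ 0.5943 -0.2659  0.4401] loc [0.1041 0.0347 0.4401]
shift [0.0012 0.001  0.1161] rot [-0.001  -0.0009 -0.0051]
[289.07605495 262.09289744]
[288.71769306 210.11156808]
[288.31920647 152.55729421]
```

View pics/w2.png

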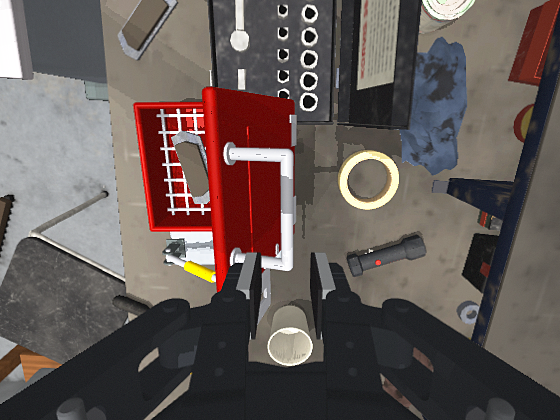

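The bar is at column ~287, rows 150-268, which matches the prediction (288.7), so I descend and grip.

```bash
python3 jog.py '0.001 0.001 0.05 0 0 0 0.024; 0.001 0.001 0.09 0 0 0 0.024; 0.001 0.001 0.115 0 0 0 0.024; 0.001 0.001 0.115 0 0 0 0.024; 0.001 0.001 0.115 0 0 0 0.0; 0.001 0.001 0.115 0 0 0 0.0; 0.001 0.001 0.115 0 0 0 0.0' 40
python3 - <<'E'
from h import *
o=arm.get_obs();p=w2l(o['tool_pos']);q=np.arctan2(p[2]-.118,.1-p[0])-.318;r=np.hypot(p[2]-.118,.1-p[0]);print(p,q,r,o['opening'])
go(W(.105,.036,.324))
for a in np.r_[1.2:.84:-.05]:
  print(round(a,2),np.round([.1-r*np.cos(a+.318)-p[0],p[2]-.118-r*np.sin(a+.318)],4))
E
```

```text
time: 15.48
tool_pos: [0.5948, -0.2663, 0.3276]
tcp_rot: [[-0.06, 0.998, 0.003], [0.998, 0.06, -0.0], [-0.0, 0.003, -1.0]]
ft_force: [-2.4, -3.7, 7.4]
opening: 0.0085
gripper_force: 39.9
[0.10454125 0.03421117 0.32756327] 1.2744629940338617 0.2096124697404349 0.008456379765503225
t 15.47 tcp [ 0.5948 -0.2663  0.3276] loc [0.1045 0.0342 0.3276]
shift [0.0018 0.0004 0.0036] rot [ 0.0025  0.0003 -0.0072]
1.2 [-0.0156  0.0002]
1.15 [-0.0261  0.0011]
1.1 [-0.0364  0.0024]
1.05 [-0.0468  0.0042]
1.0 [-0.057   0.0066]
0.95 [-0.067   0.0095]
0.9 [-0.077   0.0129]
0.85 [-0.0867  0.0167]
```

```bash
python3 jog.py '0 -0.008 0 0 0 0 0; 0 -0.0156 0 0 0 0 0; 0 -0.026 0.001 0 0 0 0; 0 -0.0364 0.0024 0 0 0 0; 0 -0.0468 0.0042 0 0 0 0; 0 -0.057 0.0066 0 0 0 0; 0 -0.062 0.008 0 0 0 0; 0 -0.062 0.008 0 0 0 0'
cat > st.py <<'E'
from h import *
o=arm.get_obs();p=w2l(o['tool_pos']);q=np.arctan2(p[2]-.118,.1-p[0])-.318;r=np.hypot(p[2]-.118,.1-p[0]);print(p,q,r,o['ft_force'])
for a in np.r_[.95,.93,.91,.89,.87,.85]:
  print(round(a,2),np.round([.1-r*np.cos(a+.318)-p[0],p[2]-.118-r*np.sin(a+.318)],4))
E
python3 st.py
python3 - <<'E'
from h import *
for n in('top','scene'):
    d=arm.get_image(n);cv2.imwrite(f'pics/{n}3.png',d['color'][:,:,::-1])
t=cv2.imread('pics/top3.png')[150:280,270:400];s=cv2.imread('pics/scene3.png')[110:270,240:400]
cv2.imwrite('pics/c3.png',np.hstack([cv2.resize(t,(395,395),interpolation=2),cv2.resize(s,(395,395),interpolation=2)]))
E
```

```text
time: 16.48
tool_pos: [0.5322, -0.2701, 0.3189]
tcp_rot: [[-0.06, 0.998, 0.001], [0.998, 0.06, 0.0], [0.0, 0.001, -1.0]]
ft_force: [-4.4, -6.5, 4.9]
opening: 0.0083
gripper_force: 40.3
[0.04180724 0.03463689 0.31887928] 0.9708246758664592 0.20913843095723691 [-4.36956184 -6.47522655  4.92790386]
0.95 [-0.0042  0.0013]
0.93 [-0.0082  0.0025]
0.91 [-0.0121  0.0039]
0.89 [-0.016   0.0054]
0.87 [-0.0199  0.0069]
0.85 [-0.0238  0.0085]
```

View pics/c3.png

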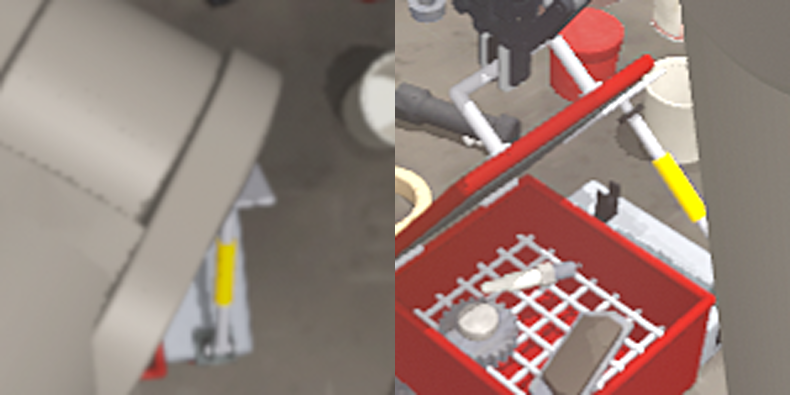

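The scene view shows the lid at about 0.95, held by the gripper, with the rod and collar (crop 630,115) still below it. Nothing is touching yet, so I continue slowly.

```bash
python3 jog.py '0 -0.004 0.0013 0 0 0 0; 0 -0.008 0.0025 0 0 0 0; 0 -0.010 0.0032 0 0 0 0; 0 -0.012 0.004 0 0 0 0; 0 -0.014 0.0046 0 0 0 0; 0 -0.016 0.0054 0 0 0 0; 0 -0.016 0.0054 0 0 0 0'; python3 st.py
```

```text
time: 17.45
tool_pos: [0.5167, -0.271, 0.3132]
tcp_rot: [[-0.06, 0.998, 0.002], [0.998, 0.06, -0.0], [-0.0, 0.002, -1.0]]
ft_force: [-0.8, -7.5, -0.8]
opening: 0.0083
gripper_force: 40.3
[0.02631665 0.03477917 0.31323123] 0.8919093879296374 0.20867311767196184 [-0.81729081 -7.4527333  -0.83535854]
0.95 [ 0.0115 -0.0039]
0.93 [ 0.0075 -0.0027]
0.91 [ 0.0035 -0.0013]
0.89 [-0.0004  0.0001]
0.87 [-0.0043  0.0017]
0.85 [-0.0081  0.0033]
```

```bash
python3 jog.py '0 -0.002 0.0008 0 0 0 0; 0 -0.004 0.0016 0 0 0 0; 0 -0.006 0.0024 0 0 0 0; 0 -0.006 0.0024 0 0 0 0'; python3 st.py
python3 - <<'E'
from h import *
d=arm.get_image('scene')
cv2.imwrite('pics/c4.png',cv2.resize(d['color'][90:230,250:400],None,fx=5,fy=5,interpolation=2)[:600,:,::-1])
E
```

```text
time: 17.95
tool_pos: [0.5143, -0.2711, 0.3125]
tcp_rot: [[-0.062, 0.998, 0.009], [0.998, 0.062, -0.002], [-0.002, 0.009, -1.0]]
ft_force: [17.8, -7.0, 5.5]
opening: 0.0082
gripper_force: 40.8
[0.02388969 0.0349312  0.31253103] 0.8798555548367248 0.2088901671170839 [17.78140816 -6.99292006  5.51162891]
0.95 [ 0.0138 -0.0049]
0.93 [ 0.0098 -0.0036]
0.91 [ 0.0059 -0.0022]
0.89 [ 0.002  -0.0008]
0.87 [-0.0019  0.0008]
0.85 [-0.0058  0.0024]
```

View pics/c4.png

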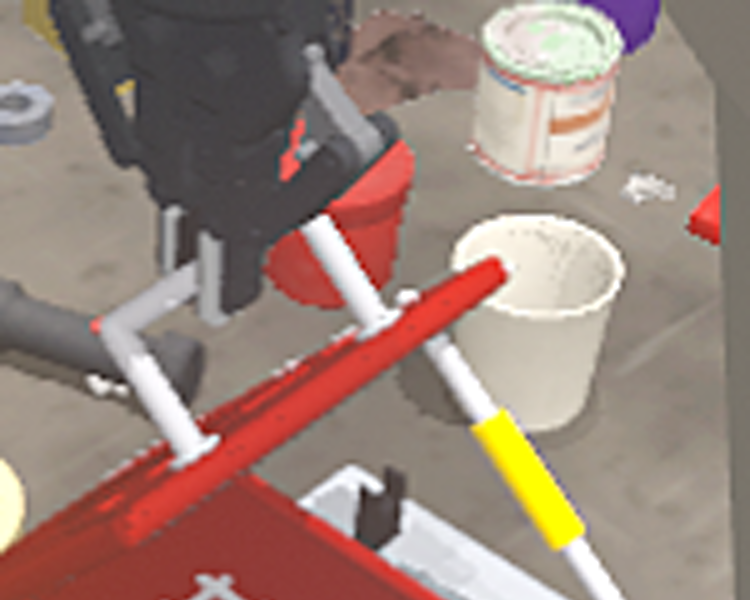

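The commanded motion is now resisted (18 N) at 0.88 rad, and the tip shows above the lid at (407,297). A tip on the ear's edge would have stopped the lid about 0.15 rad higher, so the collar is seated. I release gently and back off.

```bash
python3 jog.py '0 0.003 -0.001 0 0 0 0; 0 0.003 -0.001 0 0 0 0.024; 0 0.003 -0.001 0 0 0 0.024; 0 0.003 -0.001 0 0 0 0.024; 0 0.003 -0.03 0 0 0 0.024; 0 0.003 -0.08 0 0 0 0.024; 0 0.003 -0.13 0 0 0 0.024; 0 0.003 -0.17 0 0 0 0.024'; python3 jog.py '0.06 -0.02 -0.03 0 0 0 0.024; 0.12 -0.04 -0.03 0 0 0 0.024; 0.18 -0.06 -0.03 0 0 0 0.024; 0.24 -0.08 -0.03 0 0 0 0.024; 0.30 -0.1 -0.03 0 0 0 0.024; 0.35 -0.1 -0.03 0 0 0 0.024; 0.4 -0.1 -0.03 0 0 0 0.024; 0.4 -0.1 -0.03 0 0 0 0.024'
python3 - <<'E'
from h import *
for n in('top','scene'):
    d=arm.get_image(n);cv2.imwrite(f'pics/{n}5.png',d['color'][:,:,::-1])
    print(n,proj(d,[W(.1-.195*np.cos(.87)+.0-.064*np.sin(.87)*-1,.035,.118+.195*np.sin(.87)+.064*np.cos(.87)),W(.1-.104*np.cos(.87),-.106,.118+.104*np.sin(.87)),W(-.085+.171*np.cos(.7),-.106,.098+.171*np.sin(.7))]).round(1).tolist())
t=cv2.imread('pics/top5.png')[150:280,240:370];s=cv2.imread('pics/scene5.png')[110:260,240:390]
cv2.imwrite('pics/c5.png',np.hstack([cv2.resize(t,(400,400),interpolation=2),cv2.resize(s,(400,400),interpolation=2)]))
E
```

```text
time: 19.0
tool_pos: [0.5135, -0.2705, 0.4824]
tcp_rot: [[-0.061, 0.998, 0.002], [0.998, 0.061, 0.001], [0.001, 0.002, -1.0]]
ft_force: [0.4, -0.2, 0.2]
opening: 0.0241
gripper_force: 0.0
time: 20.0
tool_pos: [0.3886, 0.1258, 0.5101]
tcp_rot: [[-0.066, 0.998, -0.0], [0.998, 0.066, 0.0], [0.0, -0.0, -1.0]]
ft_force: [0.2, -1.3, 0.2]
opening: 0.0241
gripper_force: 0.0
top [[285.1, 222.3], [345.0, 214.4], [345.3, 208.3]]
scene [[290.4, 143.2], [335.1, 154.3], [330.6, 147.2]]
```

View pics/c5.png

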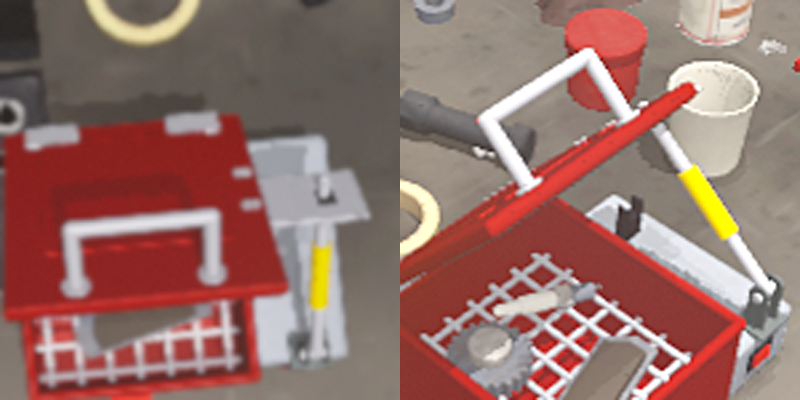

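In the top view the tip stands through the ear's slot at crop (324,190). The handle is at (286,222) against a predicted (285,222) at 0.87 rad, so the lid is seated on the collar. The robot is clear, and I hand in.

```bash
python3 -c "
from workcell import arm
print(arm.finish_job())"
```

```text
the job is handed in; nothing more can be done
None
```

The washer lid is open and resting on the prop rod at about 0.87 rad, with the rod's tip through the ear slot; I handed the job in at about 20 s with the arm clear, without touching the brake pad or the tape, but no verdict was returned.

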